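Sticker a stack of sign-frame tubes

ROBOT

A 6-joint arm with a two-finger parallel gripper is mounted at the origin on a cart in front of the work surface, level with it; the furniture and walls round the work are solid. World frame = base frame: x ahead of the robot, y to its left, z up, the work surface at z = 0. Lengths are in mm, angles in rad, forces in N, time in s.
With the tool pointing down it reaches from about 250 to 725 mm from the base axis. Payload 9.7 kg.
Tool frame: the origin (TCP) lies on the centre line of the jaws, within the pads' length; the fingertips stand 14 mm ahead of it and the grasp point (between the pads) lies 5 mm behind it; z points along the fingers, y is the direction in which the jaws open and shut (so a half turn about z gives the same grasp; the last joint's range is limited). The gripper opens to 85 mm and grips with 20 to 120 N. Pads are 22 mm wide; open, the fingers measure 114 mm over their backs; the gripper's body (76 mm by 85 mm) begins 54 mm behind the grasp point. The pads swing forward as they close: fully open they stand 13 mm farther back than shut.
Start: joints at [-1.21, 0.087, 0.176, 1.66, 0, 1.571], TCP at [194.16, -514.586, 245.284] pointing down, gripper open.
Joint ranges: [-3.13, 3.13], [-0.85, 1.81], [-1.15, 1.24], [-2.2, 2.28], [-1.44, 1.52], [-3.14, 3.14]. Speed limits (rad/s): [2.22, 2.22, 2.57, 3.14, 3.14, 3.14].

INTERFACE

Orientations are given as a unit quaternion [w, x, y, z].
In Python, from cell import env gives the robot as it stands. The module is installed in compiled form; this text tells all that it offers.
- The arm moves only by the tool drive_tool, never from a script. Its argument "rows" is a list of rows, each a list of 4 numbers: the shift along the world's x, y, z in cm, then the turn about the world's z in rad. A call has 1 to 5 rows; each row shifts and turns the commanded pose from where the row before left it; what a row does not reach is not made up. A row lasts 1/10 s, in which the tool goes at most 50 mm and 8.59 degrees, less where a joint would pass 70% of its speed; a pose out of reach is approached as far as the arm can. A call is refused whole if a number of a shift passes 5 or a number of a turn 0.15, either way. A call with a gripper value outside its range is refused whole. "grip" is the opening, from -1 (shut) to 1 (fully open), set as the call begins (left out, the last holds). The fingers move at their own pace and stop on an object; "newtons" is the grip in N (left out, the last holds). Time passes only in rows, so rows that do not move let the fingers close. It gives the time, the measured TCP pose, the force and the opening at its end, in the units of the state.
- env.state(): the state, without advancing time (a new reading comes with each control period).
- env.camera(name): name is "scene" or "top" or "wrist"; returns a dict with "color" (420x560x3 uint8, red, green, blue), "fx", "fy", "cx", "cy" (pixels), "world_from_camera" (4x4, takes a point from camera to world coordinates). Camera axes: x right, y down, z forward; pixel columns grow to the right and rows downward; lengths in mm; the calibration is good to about 2 mm. A picture is of the moment at which its call begins. There is no depth.
- env.hand_in(): hands the job in, once; it reports no verdict.
The state is a dict: "time_s": time; "joints": joint angles; "qvel": joint speeds; "effort": joint torques, N m; "tool_pos": TCP position; "ee_rot": TCP orientation; "wrist_force": force on the tool from outside, world axes, zero at the start; "torque": the same for the moment, N m; "opening": opening from 0.0 (shut) to 1.0 (fully open).
Only numpy, scipy, OpenCV 4.12 (cv2) and the standard library are available. Lean on these libraries where they do the work, as an engineer would, in place of code of your own. Each camera call takes 0.05 s, during which the arm holds its last target.

TASK

Three square tubes lie in the bearers with one wooden spacer stick already across them near one end. Take the loose spacer stick of the same thickness (not the thin strip) and lay it squarely across the three tubes near their bare end, about as far in from that end as the first one is from its own. Then lay the loose fourth tube on the two sticks, centred and lined up over the middle tube, so that it rests level and clear of the layer below.

Things in the scene. Friction and masses are not known exactly. Their poses are not given: they have to be found in the camera images.
- stack_top (a point): Centre of the top, 45 mm above the table, of the fixed bottom layer: three square steel tubes, 260 long, 25 x 25 mm, at 40 mm centres in two wooden bearers 140 mm wide. y runs along the tubes (ends at -130 and +130 mm), x across (layer 105 mm wide), z up. The first spacer lies on the -y half; the +y half is bare: a stick centred at x = 0, y = +85 mm mirrors the first.
- spacer_set_mid (a point): Centre of the first spacer: plain wooden stick 130 x 22 x 22 mm, loose, already lying across the three tubes about 85 mm from the middle of the layer towards its -y end; its x runs along the stick. It stays where it is.
- spacer_loose_mid (a point): Centre (11 mm above its underside) of the loose spacer to be placed: plain wooden stick 130 x 22 x 22 mm, 60 g, the twin of the first, lying on the table; x runs along the stick. A wooden strip of the same length but only 10 mm thick, which also lies on the table, is not to be used.
- tube_mid (a point): Centre (12.5 mm above its underside) of the loose fourth tube: square steel tube 260 long, 25 x 25 mm, about 0.25 kg, lying on the table; y runs along the tube. On the two spacers its centre is 34.5 mm above stack_top.
Things that resemble listed ones, but are neither listed nor needed, are in the scene too. Leave any blue look-alike of the part that bears spacer_loose_mid alone. Leave any pink look-alike of the part that bears spacer_set_mid alone.

How it is judged:
By the outcome, as a careful person would: the job done as asked, in the order asked, and still so for the second after the job is handed in, with the robot touching nothing.
It also fails if it takes over 58 s, if anything falls off the work surface, if the arm or the gripper's body presses on something with over 40 N, if the wrist force passes 120 N, or if a joint passes its speed limit or range.

## Working session

There is one attempt and no reset: what is moved stays moved. The work goes in short steps, Python scripts to look and compute and a tool call to move; the robot and the scene stay as the last step left them, time stands still between calls to the robot, and variables do not carry over. Pictures are saved under pics/ and viewed, and the job is handed in when it is done.

Besides the shell and the picture viewer there is one more tool, called after "Emit:" as a command line: name --pt "numbers of a row" for each row, then --argument value for the rest. drive_tool: Moves the arm, as the interface text tells. Its arguments: {"type":"object","properties":{"rows":{"type":"array","items":{"type":"array","items":{"type":"number"}}},"grip":{"type":"number"},"newtons":{"type":"number"}},"required":["rows"]}

```bash
mkdir -p pics; cat > h.py <<'E'
import numpy as np, cv2
from cell import env
def shot(n,f):
    c=env.camera(n); cv2.imwrite('pics/'+f,cv2.cvtColor(c['color'],cv2.COLOR_RGB2BGR)); 
    np.savez('pics/'+f+'.npz',**{k:np.array(v) for k,v in c.items()}); return c
def load(f): return dict(np.load('pics/'+f+'.npz'))
def px2w(c,u,v,z):
    T=np.array(c['world_from_camera']); d=T[:3,:3]@np.array([(u-c['cx'])/c['fx'],(v-c['cy'])/c['fy'],1.0])
    o=T[:3,3]; return o+d*(z-o[2])/d[2]
def w2px(c,p):
    T=np.array(c['world_from_camera']); q=T[:3,:3].T@(np.array(p)-T[:3,3]); return c['fx']*q[0]/q[2]+c['cx'],c['fy']*q[1]/q[2]+c['cy']
E
python3 - <<'E'
from h import *
for n in('scene','top','wrist'):
    c=shot(n,n+'0.png'); print(n,c['fx'],c['cx'],c['cy'],np.round(c['world_from_camera'],2).tolist())
print(env.state())
E
```

```text
scene 405.6231738824537 288.3797208702627 204.19654341504148 [[-0.54, -0.63, 0.56, -301.76], [-0.84, 0.41, -0.34, 448.91], [-0.01, -0.65, -0.76, 1177.85], [0.0, 0.0, 0.0, 1.0]]
top 504.23152000184706 277.48631225557705 209.75193340310796 [[-0.03, -0.98, 0.17, 274.03], [-1.0, 0.03, 0.01, -43.96], [-0.01, -0.17, -0.99, 1530.82], [0.0, 0.0, 0.0, 1.0]]
wrist 311.5431549369147 277.4954092267782 209.0120192501561 [[0.35, -0.9, -0.25, 258.82], [-0.94, -0.34, -0.09, -490.6], [-0.0, 0.27, -0.96, 372.63], [0.0, 0.0, 0.0, 1.0]]
{'time_s': 0.15, 'joints': array([-1.20999561e+00,  8.73137154e-02,  1.75331815e-01,  1.65979849e+00,
        1.83063528e-06,  1.57077377e+00]), 'qvel': array([ 1.87082880e-03, -5.08940794e-05,  1.48941255e-03,  2.76098204e-04,
        8.78595094e-04,  3.19247094e-04]), 'effort': array([-1.29093074e-03, -5.20761251e+01,  4.65043473e+01,  1.38470472e-02,
       -6.12160716e-05,  1.49100981e-05]), 'tool_pos': array([ 194.10816045, -514.44139196,  244.76496875]), 'ee_rot': array([-4.84213827e-04,  9.83769795e-01,  1.79434522e-01, -8.73763969e-05]), 'wrist_force': array([ 0.66158759,  0.55300212, -0.47091834]), 'torque': array([-0.00835613, -0.02511204,  0.01214623]), 'opening': 1.0007037405660064}
```

View pics/top0.png

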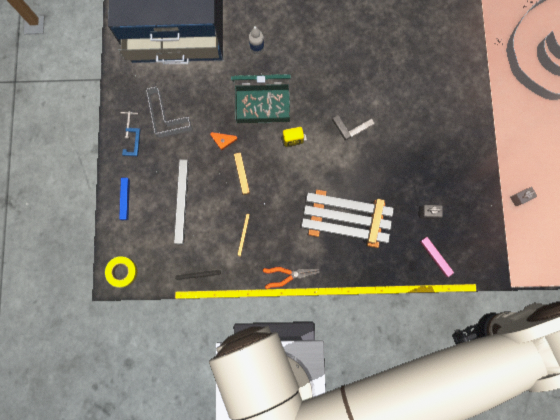

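View pics/scene0.png

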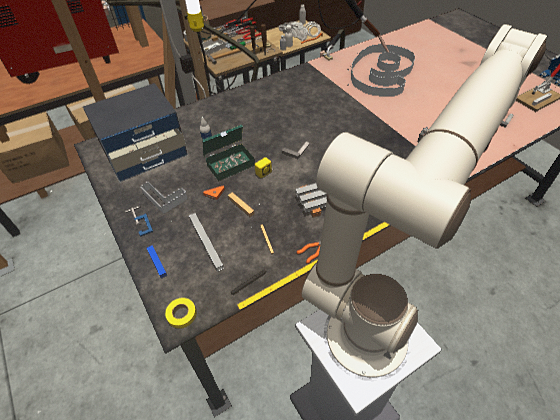

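```bash
python3 - <<'E'
from h import *
c=load('top0.png'); im=c['color']
a=im[145:295,100:300]; a=cv2.resize(a,None,fx=4,fy=4,interpolation=cv2.INTER_CUBIC); cv2.imwrite('pics/cropA.png',a[:,:,::-1])
a=im[170:290,290:470]; a=cv2.resize(a,None,fx=4,fy=4,interpolation=cv2.INTER_CUBIC); cv2.imwrite('pics/cropB.png',a[:,:,::-1])
hsv=cv2.cvtColor(im,cv2.COLOR_RGB2HSV)
def blobs(m,name):
    n,l,s,_=cv2.connectedComponentsWithStats(m.astype(np.uint8))
    for i in range(1,n):
        if s[i,4]>80:
            pts=np.argwhere(l==i)[:,::-1].astype(np.float32); print(name,s[i],cv2.minAreaRect(pts))
H,S,V=[hsv[...,i].astype(int) for i in range(3)]
roi=np.zeros(H.shape,bool); roi[145:295,100:470]=1
blobs(roi&(H>10)&(H<24)&(S>70)&(V>150),'wood')
blobs(roi&(S<40)&(V>130),'steel')
for p in[(241,173),(244,235),(124,199),(437,257),(377,222),(181,201)]: print(p,hsv[p[1],p[0]],px2w(c,*p,12))
E
```

```text
wood [234 153  15  41 287] ((241.2941131591797, 172.8235321044922), (41.433712005615234, 7.158703804016113), 77.47119140625)
wood [368 199  17  49 358] ((376.1956787109375, 222.66278076171875), (10.329008102416992, 47.928531646728516), 8.325650215148926)
wood [266 277  26  12  88] ((278.7416687011719, 283.1904602050781), (4.908062934875488, 27.23031234741211), 70.70995330810547)
steel [174 159  13  85 708] ((180.4307403564453, 201.09085083007812), (8.411635398864746, 84.46485137939453), 3.6329505443573)
steel [307 193  68  20 604] ((340.1800231933594, 202.260009765625), (68.24478912353516, 9.033714294433594), 10.304845809936523)
steel [304 205  68  21 614] ((337.7239990234375, 215.26800537109375), (67.88703918457031, 9.212600708007812), 10.304845809936523)
steel [382 206  11  10  90] ((387.0, 210.5), (9.0, 10.0), 90.0)
steel [425 206  17  10 145] ((433.0, 210.5), (9.0, 16.0), 90.0)
steel [302 218  67  21 606] ((335.12799072265625, 228.29598999023438), (67.43981170654297, 9.123157501220703), 10.304845809936523)
steel [379 219  12  11  97] ((385.1153869628906, 223.92308044433594), (11.178619384765625, 8.825225830078125), 11.309932708740234)
steel [377 232  13  11 104] ((382.85137939453125, 236.8918914794922), (11.507928848266602, 9.04194450378418), 9.462322235107422)
steel [292 269  17   9  90] ((300.0, 273.0), (16.0, 8.0), -0.0)
steel [408 292  62   3 117] ((438.5, 292.9999694824219), (60.99999237060547, 1.999999761581421), -0.0)
(241, 173) [ 23 111 244] [658.26604288  73.89788713  12.        ]
(244, 235) [ 24  91 237] [464.63511869  67.28546509  12.        ]
(124, 199) [109 201 233] [585.95844836 435.2656242   12.        ]
(437, 257) [161  69 246] [ 382.8676771  -510.90918585   12.        ]
(377, 222) [ 24 107 246] [ 493.67069219 -337.61386198   12.        ]
(181, 201) [ 20   3 223] [574.90938483 259.47912929  12.        ]
```

View pics/cropA.png

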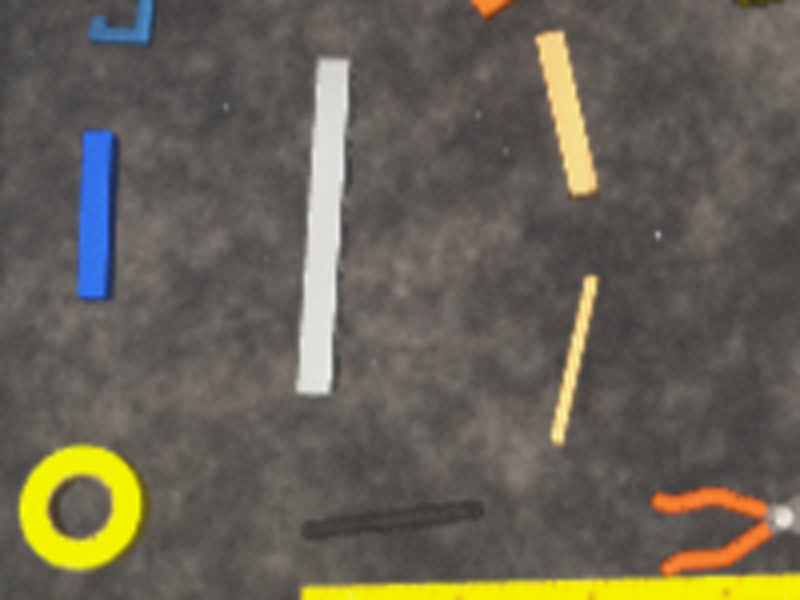

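View pics/cropB.png

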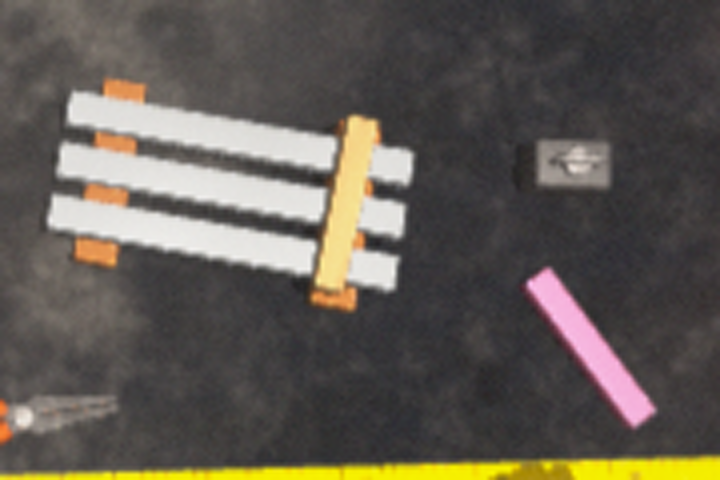

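```bash
cat >> h.py <<'E'
def line(c,mask,z):
    """unproject mask pixels at height z; return centre, yaw, L, W of minAreaRect (world)"""
    m=mask.astype(np.uint8)
    cs,_=cv2.findContours(m,cv2.RETR_EXTERNAL,cv2.CHAIN_APPROX_NONE)
    k=max(cs,key=cv2.contourArea)[:,0,:]
    P=np.array([px2w(c,u,v,z)[:2] for u,v in k],np.float32)
    (x,y),(a,b),t=cv2.minAreaRect(P)
    if a<b: t+=90;a,b=b,a
    t=(t+90)%180-90
    # centroid+PCA of filled pixels
    vv,uu=np.nonzero(m); Q=np.array([px2w(c,u,v,z)[:2] for u,v in zip(uu,vv)]); mu=Q.mean(0)
    w,V=np.linalg.eigh(np.cov((Q-mu).T)); d=V[:,1]; 
    return dict(rect=(round(x,1),round(y,1)),L=round(a,1),W=round(b,1),yaw=round(t,2),cen=mu.round(1).tolist(),pca=round((np.degrees(np.arctan2(d[1],d[0]))+90)%180-90,2))
def masks(im):
    hsv=cv2.cvtColor(im,cv2.COLOR_RGB2HSV);H,S,V=[hsv[...,i].astype(int) for i in range(3)]
    return (H>10)&(H<28)&(S>60)&(V>150), (S<45)&(V>125)
def box(m,x0,y0,x1,y1):
    r=np.zeros_like(m); r[y0:y1,x0:x1]=m[y0:y1,x0:x1]; return r
E
python3 - <<'E'
from h import *
c=load('top0.png'); w,s=masks(c['color'])
print('loose',line(c,box(w,225,145,255,200),22))
print('set',line(c,box(w,362,190,390,250),67))
print('tube',line(c,box(s,165,150,195,250),25))
# stack tubes: left parts
hull=box(s,295,185,400,250)
for n,b in(('t1',(300,190,376,203+12)),):pass
n,l,st,_=cv2.connectedComponentsWithStats(hull.astype(np.uint8))
for i in range(1,n):
    if st[i,4]>50: print(i,st[i],line(c,l==i,45))
print('hull',line(c,hull|False,45))
P=np.array([px2w(c,u,v,45)[:2] for v,u in np.argwhere(hull)],np.float32); print(cv2.minAreaRect(P))
E
```

```text
loose {'rect': (656.7, 72.3), 'L': 131.5, 'W': 22.1, 'yaw': 11.49, 'cen': [657.2, 72.8], 'pca': np.float64(12.59)}
set {'rect': (484.6, -324.8), 'L': 142.2, 'W': 29.8, 'yaw': -11.65, 'cen': [482.5, -324.3], 'pca': np.float64(-13.18)}
tube {'rect': (574.3, 259.5), 'L': 261.3, 'W': 27.7, 'yaw': -3.16, 'cen': [570.4, 258.6], 'pca': np.float64(-2.91)}
1 [307 192  68  21 617] {'rect': (551.6, -224.4), 'L': 203.7, 'W': 29.5, 'yaw': 77.44, 'cen': [551.2, -224.8], 'pca': np.float64(78.06)}
2 [304 205  68  21 624] {'rect': (512.9, -215.4), 'L': 201.6, 'W': 29.0, 'yaw': 78.0, 'cen': [512.3, -215.6], 'pca': np.float64(78.16)}
3 [382 206  11  11  91] {'rect': (521.8, -364.4), 'L': 30.6, 'W': 26.9, 'yaw': 76.9, 'cen': [521.3, -364.2], 'pca': np.float64(77.01)}
4 [302 218  68  21 614] {'rect': (473.3, -206.3), 'L': 200.4, 'W': 27.6, 'yaw': 77.91, 'cen': [473.3, -206.1], 'pca': np.float64(78.12)}
5 [379 219  12  11  99] {'rect': (482.9, -354.8), 'L': 32.9, 'W': 27.2, 'yaw': 76.97, 'cen': [482.3, -354.8], 'pca': np.float64(73.22)}
6 [377 232  13  11 105] {'rect': (443.8, -345.6), 'L': 34.2, 'W': 27.0, 'yaw': 77.06, 'cen': [443.5, -345.9], 'pca': np.float64(84.49)}
hull {'rect': (512.9, -215.4), 'L': 201.6, 'W': 29.0, 'yaw': 78.0, 'cen': [508.0, -234.6], 'pca': np.float64(77.94)}
((507.10089111328125, -243.8588409423828), (259.9796447753906, 109.04920196533203), 78.0575180053711)
```

Candidates in the top view are:
- wide wood stick at (241,173), measured 131x22 mm
- thin wood strip at (244,235), which is narrow
- blue look-alike at (124,199)
- pink look-alike at (437,257)
- spacer already set at (377,222)

I choose (241,173). The crop shows it is full width, the same as the set stick. The loose tube is at (181,201), and the stack's bare end is on the left at about (305,210).

Emit:
drive_tool --pt "2.3 2.9 0 0.15" --pt "2.3 2.9 0 0.15" --pt "2.3 2.9 0 0.15" --pt "2.3 2.9 0 0.15" --pt "2.3 2.9 0 0.15"

```text
time_s: 0.65
tool_pos: [309.8, -368.3, 245.1]
ee_rot: [-0.0, 0.848, 0.53, -0.0]
wrist_force: [0.8, -0.0, -0.6]
opening: 1.002
```

Emit:
drive_tool --pt "2.3 2.9 0 0.15" --pt "2.3 2.9 0 0.15" --pt "2.3 2.9 0 0.15" --pt "2.3 2.9 0 0.15" --pt "2.3 2.9 0 0.15"

```text
time_s: 1.15
tool_pos: [424.8, -223.2, 245.1]
ee_rot: [-0.0, 0.595, 0.804, -0.0]
wrist_force: [0.2, -0.7, 0.2]
opening: 0.996
```

Emit:
drive_tool --pt "2.3 2.9 0 0.15" --pt "2.3 2.9 0 0.15" --pt "2.3 2.9 0 0.15" --pt "2.3 2.9 0 0.15" --pt "2.3 2.9 0 0.15"

```text
time_s: 1.65
tool_pos: [539.9, -78.2, 245.1]
ee_rot: [-0.0, 0.259, 0.966, -0.0]
wrist_force: [0.6, -1.2, 0.5]
opening: 1.0
```

Emit:
drive_tool --pt "2.3 2.9 -0.5 0.15" --pt "2.3 2.9 -0.5 0.15" --pt "2.3 2.9 -0.5 0.15" --pt "2.3 2.9 -0.5 0.15" --pt "2.3 2.9 -0.5 0.15"

```text
time_s: 2.15
tool_pos: [654.9, 66.7, 219.7]
ee_rot: [-0.0, -0.112, 0.994, -0.0]
wrist_force: [0.7, -0.8, -0.1]
opening: 0.998
```

```bash
cat > look.py <<'E'
from h import *
E
python3 - <<'E'
from h import *
c=shot('wrist','w1.png'); st=env.state(); q=st['ee_rot']; t=2*np.arctan2(q[2],q[1]); print(st['tool_pos'],'toolx',np.degrees(t),'jaw',np.degrees(t)-90)
w,s=masks(c['color']); cv2.imwrite('pics/w1m.png',w.astype(np.uint8)*255)
print(line(c,w,22))
E
```

```text
[656.87811423  70.73817911 216.90510589] toolx 193.60100901418494 jaw 103.60100901418494
{'rect': (788.6, -100.3), 'L': 78.5, 'W': 62.6, 'yaw': -79.64, 'cen': [666.1, 16.9], 'pca': np.float64(58.42)}
```

View pics/w1.png

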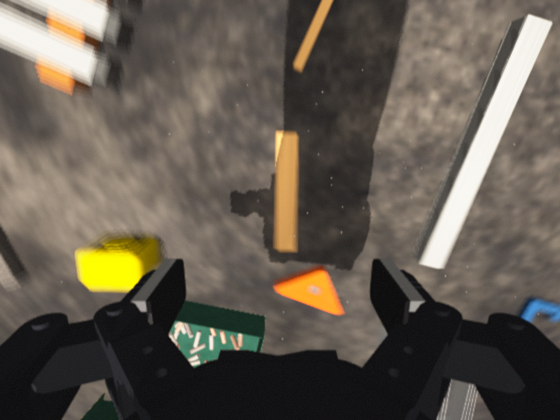

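View pics/w1m.png

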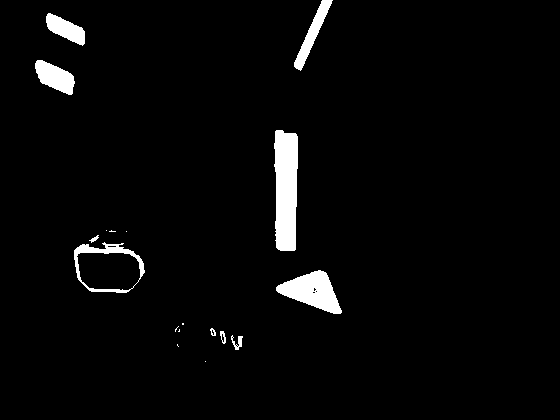

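```bash
python3 - <<'E'
from h import *
c=shot('wrist','w2.png'); st=env.state(); q=st['ee_rot']; t=2*np.arctan2(q[2],q[1]); print(st['tool_pos'],'jaw',np.degrees(t)-90)
w,s=masks(c['color'])
print(line(c,box(w,255,110,310,262),22))
print('tube',line(c,box(s,410,8,560,275),25))
E
```

```text
[655.47947412  68.78069102 217.18193184] jaw 103.0249308443793
{'rect': (657.0, 73.1), 'L': 129.2, 'W': 22.4, 'yaw': 11.52, 'cen': [655.0, 73.3], 'pca': np.float64(11.48)}
tube {'rect': (575.3, 259.1), 'L': 261.2, 'W': 27.6, 'yaw': -3.01, 'cen': [560.2, 257.2], 'pca': np.float64(-0.72)}
```

View pics/w2.png

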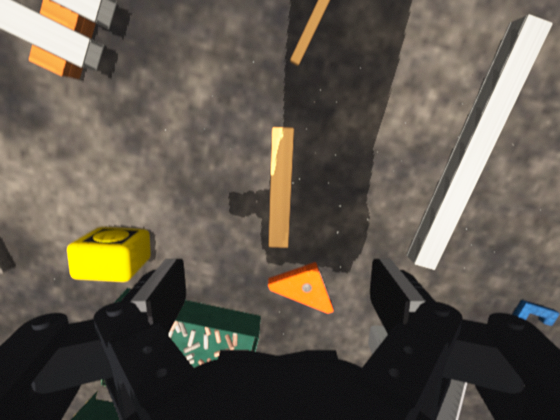

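Emit:
drive_tool --pt "0.28 0.77 -4 -0.02" --pt "0 0 -5 0" --pt "0 0 -5 0" --pt "0 0 -4 0" --pt "0 0 -2.2 0" --grip 0.2

```text
time_s: 2.75
tool_pos: [654.5, 72.5, 13.8]
ee_rot: [-0.003, -0.099, 0.995, -0.0]
wrist_force: [-0.0, 0.4, -0.3]
opening: 0.6
```

Emit:
drive_tool --pt "0 0 0 0" --pt "0 0 0 0" --pt "0 0 0 0" --pt "0 0 0 0" --pt "0 0 0 0" --grip -1 --newtons 50

```text
time_s: 3.25
tool_pos: [657.4, 73.1, 19.2]
ee_rot: [0.001, -0.099, 0.995, 0.0]
wrist_force: [0.4, 0.1, 0.0]
opening: 0.242
```

Emit:
drive_tool --pt "0 0 1 0" --pt "0 0 3 0" --pt "0 0 4 0" --pt "0 -1.4 5 -0.04" --pt "-1.3 -2 4 -0.05"

```text
time_s: 3.75
tool_pos: [644.5, 40.0, 189.6]
ee_rot: [0.001, -0.054, 0.999, 0.0]
wrist_force: [-0.2, -0.6, -0.7]
opening: 0.244
```

Emit:
drive_tool --pt "-2 -4 1 -0.06" --pt "-3 -5 0 -0.08" --pt "-3 -5 0 -0.08" --pt "-2 -4 0 -0.06" --pt "-1 -1 0 -0.04"

```text
time_s: 4.25
tool_pos: [540.8, -139.3, 197.8]
ee_rot: [0.001, 0.108, 0.994, -0.001]
wrist_force: [0.4, -0.1, 0.1]
opening: 0.243
```

Emit:
drive_tool --pt "-0.94 -1 0 0" --pt "0 0 0 0" --pt "0 0 0 0"

```text
time_s: 4.55
tool_pos: [533.5, -145.5, 196.8]
ee_rot: [0.0, 0.105, 0.995, 0.0]
wrist_force: [0.4, -0.2, -0.8]
opening: 0.246
```

```bash
python3 - <<'E'
from h import *
c=shot('wrist','w3.png'); c=shot('top','t3.png');st=env.state(); q=st['ee_rot']; t=2*np.arctan2(q[2],q[1]); print(st['tool_pos'],'jaw',np.degrees(t)-90,st['opening'],st['qvel'].round(3))
E
```

```text
[ 533.71631169 -145.15604423  196.40896049] jaw 78.03412509476033 0.24514176090505294 [ 0.001  0.004 -0.001  0.    -0.     0.001]
```

View pics/w3.png

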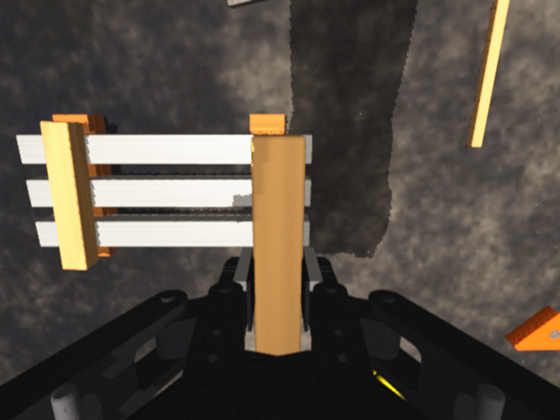

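View pics/t3.png

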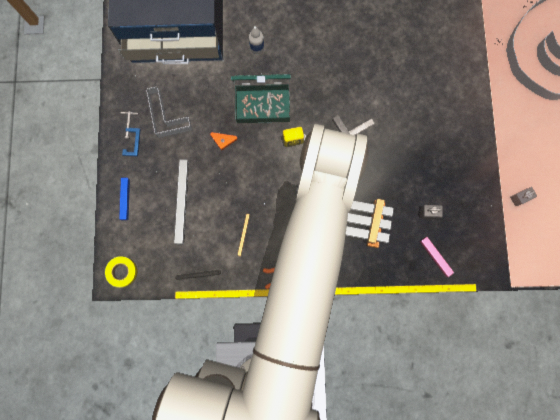

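```bash
python3 - <<'E'
from h import *
c=load('w3.png'); im=c['color']; w,s=masks(im)
hull=box(s,10,120,325,250); n,l,st,_=cv2.connectedComponentsWithStats(hull.astype(np.uint8))
keep=np.zeros_like(hull)
for i in range(1,n):
    if st[i,4]>80: keep|=l==i; print(st[i],line(c,l==i,45))
cv2.imwrite('pics/k3.png',keep*255)
P=np.array([px2w(c,u,v,45)[:2] for v,u in np.argwhere(keep)],np.float32); print(cv2.minAreaRect(P))
print('set',line(c,box(w,38,118,99,272),67))
# held stick bottom approx: stick in hand TCP z196.4
a=cv2.resize(im[100:360,0:330],None,fx=2.4,fy=2.3,interpolation=cv2.INTER_CUBIC);cv2.imwrite('pics/c3.png',a[:,:,::-1])
E
```

```text
[ 16 135  30  29 732] {'rect': (444.8, -349.6), 'L': 24.4, 'W': 22.6, 'yaw': -11.96, 'cen': [444.5, -349.7], 'pca': np.float64(-17.09)}
[  85  134  169   31 4861] {'rect': (470.2, -230.0), 'L': 148.5, 'W': 26.2, 'yaw': 78.04, 'cen': [469.8, -230.1], 'pca': np.float64(78.35)}
[304 135   8  28 160] {'rect': (495.1, -109.5), 'L': 24.0, 'W': 6.0, 'yaw': -6.3, 'cen': [494.4, -109.6], 'pca': np.float64(-10.64)}
[  90  179  162   29 4488] {'rect': (508.7, -240.4), 'L': 147.6, 'W': 26.4, 'yaw': 78.03, 'cen': [508.4, -239.7], 'pca': np.float64(78.13)}
[ 26 180  27  27 605] {'rect': (483.6, -358.7), 'L': 24.5, 'W': 21.0, 'yaw': -11.97, 'cen': [483.3, -358.8], 'pca': np.float64(-14.31)}
[305 180   6  26 133] {'rect': (534.2, -117.6), 'L': 23.6, 'W': 4.6, 'yaw': -10.59, 'cen': [533.6, -117.8], 'pca': np.float64(-11.47)}
[ 35 221  24  26 502] {'rect': (522.1, -367.7), 'L': 25.3, 'W': 19.1, 'yaw': -11.99, 'cen': [522.0, -367.9], 'pca': np.float64(-14.99)}
[  95  221  158   27 4041] {'rect': (547.7, -249.7), 'L': 149.2, 'W': 26.4, 'yaw': 78.03, 'cen': [547.2, -248.9], 'pca': np.float64(77.85)}
[304 222   5  23 115] {'rect': (572.8, -126.1), 'L': 22.4, 'W': 3.9, 'yaw': -10.64, 'cen': [572.7, -126.1], 'pca': np.float64(-10.48)}
((508.456787109375, -242.31661987304688), (259.0047302246094, 106.20667266845703), 78.02854919433594)
set {'rect': (489.7, -321.4), 'L': 137.2, 'W': 37.7, 'yaw': -22.13, 'cen': [485.9, -319.5], 'pca': np.float64(-16.34)}[ WARN:0@0.607] global loadsave.cpp:1063 imwrite_ Unsupported depth image for selected encoder is fallbacked to CV_8U.
```

View pics/c3.png

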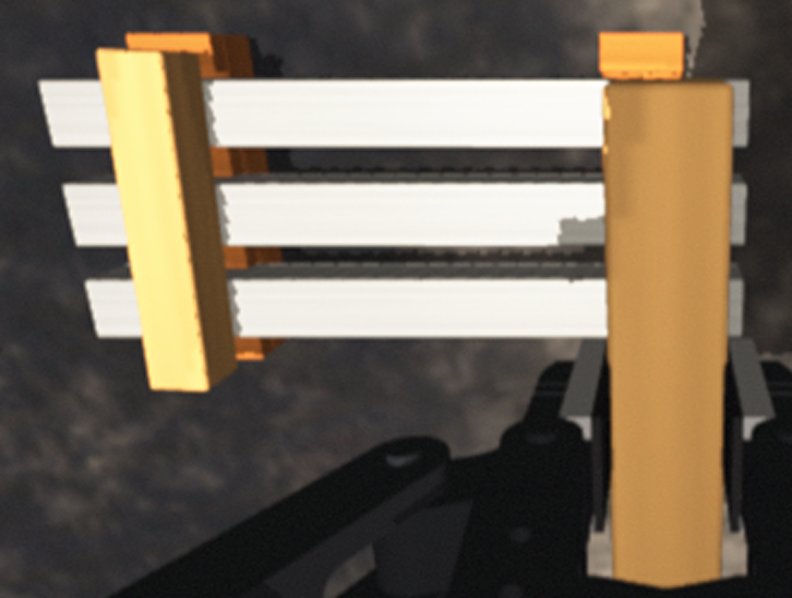

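View pics/k3.png

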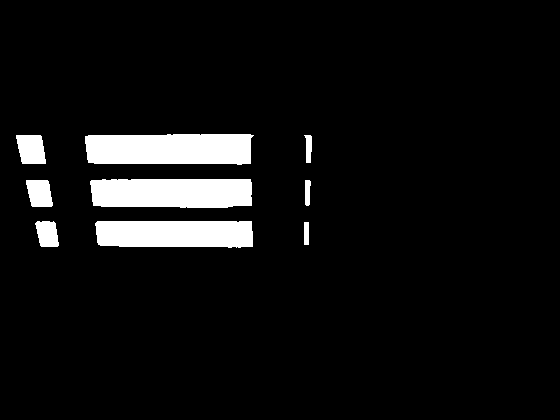

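Emit:
drive_tool --pt "-0.81 -1.46 -2 0" --pt "0 0 -4 0" --pt "0 0 -3.2 0" --pt "0 0 -1 0" --pt "0 0 0 0"

```text
time_s: 5.15
tool_pos: [524.6, -159.8, 93.2]
ee_rot: [-0.001, 0.105, 0.995, 0.0]
wrist_force: [0.1, 1.5, -0.4]
opening: 0.239
```

Emit:
drive_tool --pt "0 0 0 0" --pt "0 0 0 0" --pt "0 0 0 0"

```text
time_s: 5.45
tool_pos: [525.8, -160.9, 96.0]
ee_rot: [0.001, 0.105, 0.994, -0.0]
wrist_force: [-0.4, -0.5, -0.1]
opening: 0.243
```

```bash
python3 - <<'E'
from h import *
c=shot('wrist','w4.png'); st=env.state(); q=st['ee_rot']; t=2*np.arctan2(q[2],q[1]); print(st['tool_pos'],'jaw',np.degrees(t)-90,st['opening'],st['qvel'].round(3),st['wrist_force'])
E
```

```text
[ 525.63629242 -160.83151626   95.68086006] jaw 77.92969816914507 0.24109850141912223 [-0.001  0.002 -0.01  -0.003 -0.001  0.002] [ 0.63881593 -0.29935483 -1.23825387]
```

View pics/w4.png

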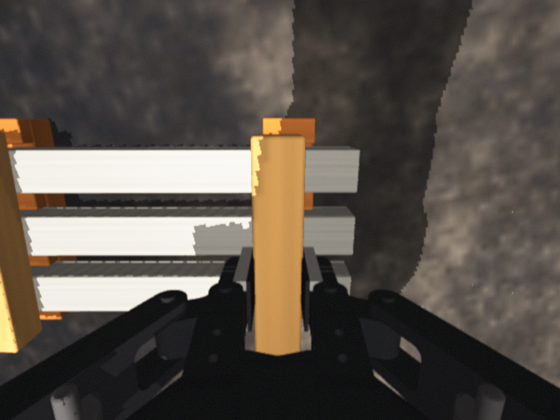

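```bash
python3 - <<'E'
from h import *
c=load('w4.png'); R=np.array([525.6,-160.8]); t=np.radians(78.05); Y=np.array([np.cos(t),np.sin(t)]); X=np.array([Y[1],-Y[0]])
C=np.array([508,-243.])
for n,p,z in(('near end',(278,138),98.5),('L edge',(252,180),98.5),('R edge',(304,180),98.5),('tube end1',(358,170),45),('tube end2',(353,233),45),('end3',(350,280),45),('tube1 near edge',(200,148),45),('t1 far',(200,191),45)):
    w=px2w(c,*p,z)[:2]; print(n,w.round(1),'relC',((w-C)@X).round(1),((w-C)@Y).round(1),'relTCP',((w-R)@X).round(1),((w-R)@Y).round(1))
E
```

```text
near end [ 465.2 -147.9] relC -61.6 84.2 relTCP -61.8 0.1
L edge [ 479.3 -161.7] relC -44.9 73.6 relTCP -45.1 -10.5
R edge [ 483.7 -141. ] relC -44.9 94.8 relTCP -45.0 10.7
tube end1 [ 495.2 -107.1] relC -40.7 130.3 relTCP -40.9 46.3
tube end2 [ 532.9 -115.4] relC -2.1 130.0 relTCP -2.3 45.9
end3 [ 564.1 -121.9] relC 29.8 130.1 relTCP 29.6 46.1
tube1 near edge [ 464.2 -192.7] relC -53.3 40.2 relTCP -53.5 -43.9
t1 far [ 488.1 -199.5] relC -28.4 38.4 relTCP -28.6 -45.6
```

Emit:
drive_tool --pt "-0.17 0.12 -1 0" --pt "0 0 -1.2 0" --pt "0 0 -0.6 0" --pt "0 0 0 0" --pt "0 0 0 0"

```text
time_s: 6.0
tool_pos: [523.1, -159.5, 66.1]
ee_rot: [-0.0, 0.105, 0.994, 0.0]
wrist_force: [0.4, 0.6, -0.7]
opening: 0.242
```

Emit:
drive_tool --pt "0 0 -0.15 0" --pt "0 0 -0.1 0" --pt "0 0 0 0" --pt "0 0 0 0"

```text
time_s: 6.4
tool_pos: [523.4, -159.5, 64.1]
ee_rot: [0.0, 0.105, 0.994, -0.0]
wrist_force: [-0.3, 0.5, -0.2]
opening: 0.244
```

Emit:
drive_tool --pt "0 0 -0.1 0" --pt "0 0 0 0" --pt "0 0 0 0"

```text
time_s: 6.7
tool_pos: [523.4, -159.6, 63.8]
ee_rot: [0.0, 0.105, 0.994, -0.0]
wrist_force: [-2.5, 0.4, 6.6]
opening: 0.242
```

Emit:
drive_tool --pt "0 0 -0.1 0" --pt "0 0 0 0" --pt "0 0 0 0"

```text
time_s: 7.0
tool_pos: [523.5, -159.6, 63.7]
ee_rot: [0.001, 0.105, 0.994, -0.0]
wrist_force: [-5.7, 2.1, 13.1]
opening: 0.243
```

Emit:
drive_tool --pt "0 0 0.1 0" --pt "0 0 0 0" --pt "0 0 0 0" --pt "0 0 0 0" --grip -0.1

```text
time_s: 7.4
tool_pos: [523.2, -159.5, 62.7]
ee_rot: [-0.0, 0.105, 0.994, 0.0]
wrist_force: [0.2, 1.0, -0.4]
opening: 0.448
```

Emit:
drive_tool --pt "0 0 1 0" --pt "0 0 2 0" --pt "0 0 4 0" --pt "0 0 4 0" --pt "0 0 3 0"

```text
time_s: 7.9
tool_pos: [523.5, -159.6, 206.3]
ee_rot: [0.001, 0.105, 0.994, -0.0]
wrist_force: [0.9, 0.4, 0.7]
opening: 0.451
```

```bash
python3 - <<'E'
from h import *
c=shot('wrist','w5.png'); c=shot('wrist','w5.png'); st=env.state(); q=st['ee_rot']; t=2*np.arctan2(q[2],q[1]); print(st['tool_pos'],'jaw',np.degrees(t)-90,st['opening'])
E
```

```text
[ 524.77711621 -159.95462178  208.4656782 ] jaw 77.92126753325246 0.4446752964736092
```

View pics/w5.png

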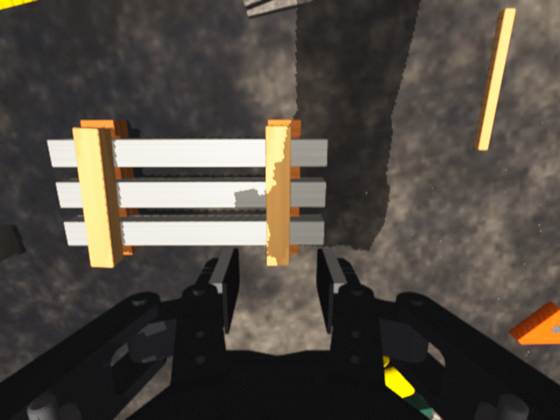

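```bash
python3 - <<'E'
from h import *
c=load('w5.png'); t=np.radians(78.05); Y=np.array([np.cos(t),np.sin(t)]); X=np.array([Y[1],-Y[0]]); C=np.array([508,-243.])
w,s=masks(c['color'])
for n,p,z in(('new near L',(266,126),67),('new near R',(290,126),67),('new far L',(267,265),67),('new far R',(289,265),67),('set nearL',(75,128),67),('set nearR',(101,128),67),('set farL',(90,266),67),('set farR',(113,266),67),('endR',(327,153),45),('endL',(50,153),45)):
    q=px2w(c,*p,z)[:2]; print(n,((q-C)@X).round(1),((q-C)@Y).round(1))
E
```

```text
new near L -64.3 74.9
new near R -64.3 95.1
new far L 64.2 74.3
new far R 64.3 95.4
set nearL -63.0 -86.2
set nearR -62.9 -64.3
set farL 65.1 -95.3
set farR 65.1 -73.2
endR -39.4 130.7
endL -39.8 -127.5
```

Emit:
drive_tool --pt "0 2 0 0.02" --pt "0.5 3 0 0.02" --pt "0.5 4 0 0.02" --pt "0.5 4.5 0 0.02" --pt "0.5 4.5 0 0.02" --grip 0.4

```text
time_s: 8.5
tool_pos: [543.1, 21.9, 202.9]
ee_rot: [-0.0, 0.055, 0.998, -0.0]
wrist_force: [1.0, 0.5, 0.3]
opening: 0.697
```

Emit:
drive_tool --pt "0.5 4.5 0 0.02" --pt "0.5 4.5 0 0.02" --pt "0.5 4.5 0 0.02" --pt "0.5 4 0 0" --pt "0.5 3 0 0"

```text
time_s: 9.0
tool_pos: [567.9, 228.0, 202.6]
ee_rot: [-0.0, 0.025, 1.0, 0.0]
wrist_force: [0.3, -1.0, 0.0]
opening: 0.698
```

Emit:
drive_tool --pt "0.5 2 0 0" --pt "0 1 0 0" --pt "0 0 0 0" --pt "0 0 0 0"

```text
time_s: 9.4
tool_pos: [573.1, 254.7, 202.9]
ee_rot: [-0.0, 0.026, 1.0, -0.0]
wrist_force: [0.2, 0.4, -0.2]
opening: 0.702
```

```bash
python3 - <<'E'
from h import *
c=shot('wrist','w6.png'); st=env.state(); q=st['ee_rot']; t=2*np.arctan2(q[2],q[1]); print(st['tool_pos'],'jaw',np.degrees(t)-90,st['opening'],st['qvel'].round(3))
E
```

```text
[573.21347046 254.46815226 203.04446182] jaw 87.04499856950008 0.6994945005547314 [-0.005 -0.005  0.    -0.001  0.001  0.003]
```

View pics/w6.png

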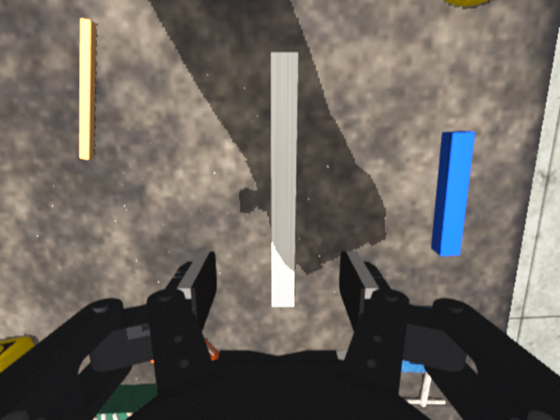

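```bash
python3 - <<'E'
from h import *
c=load('w6.png')
q=[px2w(c,u,v,25)[:2] for u,v in((271,52),(298,52),(271,306),(294.5,306))]
for a in q: print(a.round(1))
m=sum(q)/4; d=(q[2]+q[3]-q[0]-q[1])/2; print(m.round(1),np.linalg.norm(d),np.degrees(np.arctan2(d[1],d[0])))
w,s=masks(c['color']); g=np.zeros(s.shape,bool)
hsv=cv2.cvtColor(c['color'],cv2.COLOR_RGB2HSV); print(line(c,box((hsv[...,1]<40)&(hsv[...,2]>105),262,40,304,312),25))
E
```

```text
[445.  255.1]
[446.2 279.2]
[703.  240.7]
[704.3 266.9]
[574.6 260.5] 258.34218811241533 -2.9738524433795286
{'rect': (575.5, 263.0), 'L': 260.4, 'W': 41.5, 'yaw': -5.3, 'cen': [564.0, 260.5], 'pca': np.float64(-2.98)}
```

Emit:
drive_tool --pt "0.18 0.55 -4 0" --pt "0 0 -5 0" --pt "0 0 -5 0" --pt "0 0 -3 0" --pt "0 0 -1.2 0"

```text
time_s: 9.95
tool_pos: [573.4, 259.0, 17.5]
ee_rot: [-0.002, 0.026, 1.0, -0.001]
wrist_force: [-1.1, -0.7, 0.3]
opening: 0.703
```

Emit:
drive_tool --pt "0 0 0 0" --pt "0 0 0 0" --pt "0 0 0 0" --pt "0 0 0 0" --pt "0 0 0 0" --grip -1 --newtons 80

```text
time_s: 10.45
tool_pos: [576.6, 261.4, 23.9]
ee_rot: [0.002, 0.025, 1.0, 0.001]
wrist_force: [0.3, -0.9, 7.0]
opening: 0.269
```

Emit:
drive_tool --pt "0 0 0 0" --pt "0 0 0 0"

```text
time_s: 10.65
tool_pos: [576.5, 261.4, 23.9]
ee_rot: [0.002, 0.025, 1.0, 0.001]
wrist_force: [-1.2, -1.3, 6.3]
opening: 0.27
```

Emit:
drive_tool --pt "0 0 1 0" --pt "0 0 3 0" --pt "0 0 4 0" --pt "0 -1 4 0.02" --pt "0 -2 3 0.05"

```text
time_s: 11.15
tool_pos: [575.3, 231.8, 174.8]
ee_rot: [0.001, -0.011, 1.0, 0.001]
wrist_force: [0.7, 0.4, -1.7]
opening: 0.272
```

Emit:
drive_tool --pt "-0.6 -3 1 0.1" --pt "-0.6 -4 0 0.1" --pt "-0.6 -4 0 0.1" --pt "-0.6 -4 0 0.1" --pt "-0.6 -4 0 0.1"

```text
time_s: 11.65
tool_pos: [544.7, 39.6, 182.2]
ee_rot: [0.001, -0.259, 0.966, -0.0]
wrist_force: [0.7, -1.7, -1.8]
opening: 0.269
```

Emit:
drive_tool --pt "-0.6 -4 0 0.1" --pt "-0.6 -4 0 0.1" --pt "-0.6 -4 0 0.1" --pt "-0.6 -4 0 0.1" --pt "-0.6 -4 0 0.1"

```text
time_s: 12.15
tool_pos: [514.7, -160.6, 182.3]
ee_rot: [0.001, -0.49, 0.872, -0.001]
wrist_force: [-0.3, -0.0, -2.7]
opening: 0.27
```

Emit:
drive_tool --pt "-0.6 -3 0 0.1" --pt "-0.2 -2 0 0.1" --pt "0 -1 0 0.1" --pt "0 0 0 0.04" --pt "0 0 0 0"

```text
time_s: 12.65
tool_pos: [507.1, -219.4, 182.0]
ee_rot: [0.0, -0.628, 0.778, -0.0]
wrist_force: [-0.3, -0.3, -1.8]
opening: 0.27
```

```bash
python3 - <<'E'
from h import *
c=shot('wrist','w7.png');c=shot('wrist','w7.png'); st=env.state(); q=st['ee_rot']; t=2*np.arctan2(q[2],q[1]); print(st['tool_pos'],'jaw',np.degrees(t)-90,st['opening'],st['qvel'].round(3),st['wrist_force'],st['joints'].round(2))
E
```

```text
[ 507.19620684 -218.88474213  181.67887258] jaw 167.8048118022641 0.26931143242865224 [ 0.005 -0.001 -0.004 -0.004 -0.001  0.001] [-0.15413802  0.26370055 -2.40722837] [-0.41  0.08  0.04  1.54  0.   -1.77]
```

View pics/w7.png

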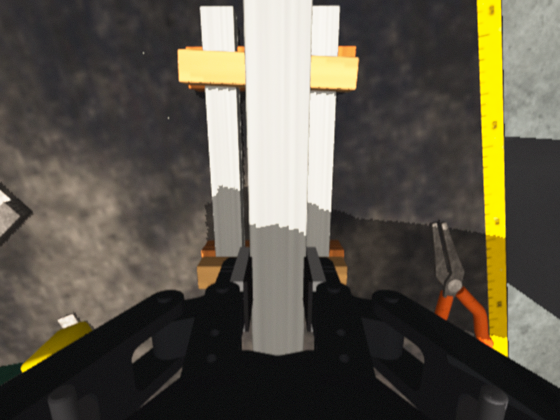

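Emit:
drive_tool --pt "0.1 -1 -1 0.004" --pt "0 -1.24 -2 0" --pt "0 0 -2 0" --pt "0 0 -1.5 0" --pt "0 0 0 0"

```text
time_s: 13.25
tool_pos: [507.0, -241.0, 113.2]
ee_rot: [-0.001, -0.63, 0.777, 0.002]
wrist_force: [0.1, 0.3, -2.1]
opening: 0.27
```

Emit:
drive_tool --pt "0 0 0 0" --pt "0 0 0 0" --pt "0 0 0 0"

```text
time_s: 13.55
tool_pos: [508.6, -241.5, 117.0]
ee_rot: [0.0, -0.63, 0.776, -0.001]
wrist_force: [-1.1, 0.6, -2.5]
opening: 0.27
```

```bash
python3 - <<'E'
from h import *
c=shot('wrist','w8.png'); st=env.state(); q=st['ee_rot']; t=2*np.arctan2(q[2],q[1]); print(st['tool_pos'],'jaw',np.degrees(t)-90,st['opening'],st['qvel'].round(3),st['wrist_force'])
shot('top','t8.png')
E
```

```text
[ 508.54946059 -241.5038492   116.87525526] jaw 168.11567323842218 0.2757766720246545 [-0.001  0.001 -0.004 -0.001  0.001 -0.003] [ 0.23796513  0.31973926 -2.74667885]
```

View pics/w8.png

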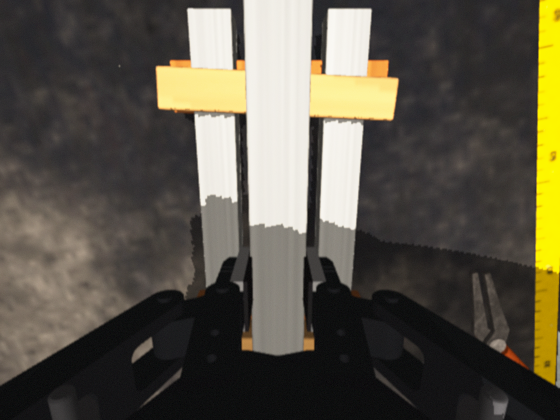

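```bash
python3 - <<'E'
from h import *
c=load('w8.png'); im=c['color']
t=np.radians(78.05); Y=np.array([np.cos(t),np.sin(t)]); X=np.array([Y[1],-Y[0]]); C=np.array([508,-243.])
g=cv2.cvtColor(im,cv2.COLOR_RGB2GRAY).astype(int)
for v in(30,45,140,170):
    d=np.diff(g[v]); e=[u for u in range(150,400) if abs(d[u])>25]; print(v,e)
    
def P(u,v,z): q=px2w(c,u,v,z)[:2]-C; return (q@X).round(1),(q@Y).round(1)
for u,v,z in((245.5,45,118),(312,45,118),(247.5,170,118),(310,170,118),(191,45,45),(370,45,45)): print(u,v,P(u,v,z))
for u,v in((188,9),(232,9),(328,9),(371,9)): print('end',P(u,v,45))
E
```

```text
30 [187, 188, 230, 231, 232, 242, 243, 244, 310, 311, 312, 325, 326, 327, 369, 370]
45 [188, 189, 230, 231, 232, 235, 236, 243, 244, 245, 310, 311, 325, 326, 368, 369]
140 [194, 195, 196, 234, 235, 239, 240, 245, 246, 247, 307, 308, 309, 317, 321, 322, 323, 361, 362]
170 [196, 197, 198, 235, 236, 239, 240, 241, 246, 247, 248, 306, 307, 308, 316, 320, 321, 358, 359, 360]
245.5 45 (np.float64(12.6), np.float64(-94.4))
312 45 (np.float64(-11.9), np.float64(-94.5))
247.5 170 (np.float64(13.0), np.float64(-48.1))
310 170 (np.float64(-12.6), np.float64(-48.2))
191 45 (np.float64(51.2), np.float64(-109.9))
370 45 (np.float64(-52.8), np.float64(-110.1))
end (np.float64(51.6), np.float64(-128.3))
end (np.float64(26.7), np.float64(-128.4))
end (np.float64(-27.5), np.float64(-128.5))
end (np.float64(-51.8), np.float64(-128.5))
```

Emit:
drive_tool --pt "-0.03 0.08 -0.8 0" --pt "0 0 -0.9 0" --pt "0 0 -0.6 0" --pt "0 0 0 0" --pt "0 0 0 0"

```text
time_s: 14.15
tool_pos: [507.6, -240.5, 92.7]
ee_rot: [-0.0, -0.63, 0.777, 0.0]
wrist_force: [0.5, 0.6, -1.5]
opening: 0.268
```

Emit:
drive_tool --pt "0 0 -0.1 0" --pt "0 0 0 0" --pt "0 0 0 0"

```text
time_s: 14.45
tool_pos: [507.9, -240.7, 92.0]
ee_rot: [0.0, -0.63, 0.777, -0.0]
wrist_force: [0.5, 0.2, -2.2]
opening: 0.267
```

Emit:
drive_tool --pt "0 0 -0.1 0" --pt "0 0 0 0" --pt "0 0 0 0"

```text
time_s: 14.75
tool_pos: [507.9, -240.7, 91.0]
ee_rot: [0.0, -0.63, 0.777, -0.0]
wrist_force: [-0.3, 0.5, -1.5]
opening: 0.268
```

Emit:
drive_tool --pt "0 0 -0.1 0" --pt "0 0 0 0" --pt "0 0 0 0"

```text
time_s: 15.05
tool_pos: [507.9, -240.7, 90.9]
ee_rot: [0.0, -0.63, 0.777, -0.0]
wrist_force: [-1.8, 0.4, 5.7]
opening: 0.271
```

Emit:
drive_tool --pt "0 0 -0.08 0" --pt "0 0 0 0" --pt "0 0 0 0"

```text
time_s: 15.35
tool_pos: [507.9, -240.7, 90.8]
ee_rot: [0.0, -0.63, 0.777, -0.001]
wrist_force: [-3.7, 1.1, 10.9]
opening: 0.271
```

Emit:
drive_tool --pt "0 0 0.1 0" --pt "0 0 0 0" --pt "0 0 0 0" --pt "0 0 0 0" --grip -0.05

```text
time_s: 15.75
tool_pos: [507.8, -240.6, 89.9]
ee_rot: [-0.0, -0.63, 0.777, 0.0]
wrist_force: [0.6, -0.6, 0.3]
opening: 0.471
```

Emit:
drive_tool --pt "0 0 0.5 0" --pt "0 0 1 0" --pt "0 0 3 0" --pt "0 0 4 0" --pt "0 0 4 0"

```text
time_s: 16.25
tool_pos: [507.5, -240.5, 217.2]
ee_rot: [0.0, -0.63, 0.777, -0.0]
wrist_force: [-0.0, -0.6, 0.4]
opening: 0.473
```

Emit:
drive_tool --pt "0 0 3 0" --pt "0 0 0 0" --pt "0 0 0 0"

```text
time_s: 16.55
tool_pos: [508.1, -240.8, 246.2]
ee_rot: [0.0, -0.63, 0.777, -0.001]
wrist_force: [-0.2, 0.5, 0.0]
opening: 0.473
```

```bash
python3 - <<'E'
from h import *
c=shot('wrist','w9.png'); print(env.state()['tool_pos'],env.state()['wrist_force'])
E
```

```text
[ 507.77479607 -240.62589556  245.02198683] [-0.12859938  0.07057819 -0.89117853]
```

View pics/w9.png

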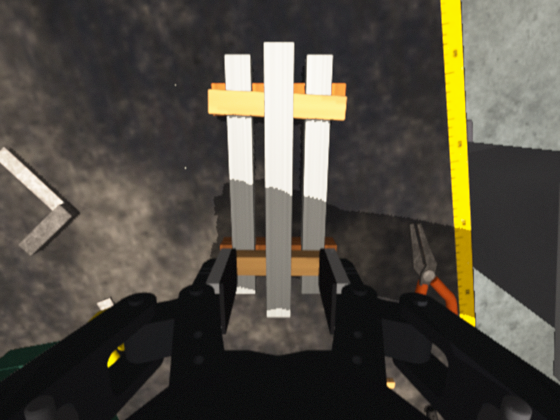

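```bash
python3 - <<'E'
from h import *
c=load('w9.png')
t=np.radians(78.05); Y=np.array([np.cos(t),np.sin(t)]); X=np.array([Y[1],-Y[0]]); C=np.array([508,-243.])
def P(n,u,v,z): q=px2w(c,u,v,z)[:2]-C; print(n,(q@X).round(1),(q@Y).round(1))
P('top',264,42,92);P('top',294,42,92);P('bot',267,317,92);P('bot',290.5,317,92)
P('lower',225,55,45);P('lower',333,55,45);P('lowerend',245,294,45);P('lowerend',311,294,45)
P('set',208,90,67);P('set',347,96,67);P('set',208,113,67);P('set',346,120,67)
E
```

```text
top 11.5 -129.1
top -13.0 -129.1
bot 11.0 129.8
bot -13.5 129.7
lower 51.2 -128.1
lower -52.9 -128.3
lowerend 38.8 131.1
lowerend -39.7 130.9
set 64.8 -94.5
set -64.1 -89.4
set 66.0 -74.1
set -64.5 -68.0
```

Emit:
drive_tool --pt "-1 -4 0 0" --pt "-1 -5 0 0" --pt "-1 -5 0 0" --pt "-1 -5 0 0" --pt "-1 -4 0 0"

```text
time_s: 17.1
tool_pos: [457.2, -469.8, 243.3]
ee_rot: [-0.0, -0.63, 0.777, 0.001]
wrist_force: [0.8, 0.7, 1.0]
opening: 0.473
```

Emit:
drive_tool --pt "-1 -2 0 0" --pt "0 0 0 0" --pt "0 0 0 0"

```text
time_s: 17.4
tool_pos: [448.0, -487.6, 243.7]
ee_rot: [0.0, -0.63, 0.777, 0.001]
wrist_force: [-0.1, 0.1, 0.3]
opening: 0.47
```

```bash
python3 - <<'E'
from h import *
c=shot('top','t10.png'); im=c['color']
w,s=masks(im)
cv2.imwrite('pics/c10.png',cv2.resize(im[170:270,280:410],None,fx=6,fy=6,interpolation=cv2.INTER_CUBIC)[:,:,::-1])
c=shot('scene','s10.png');cv2.imwrite('pics/cs10.png',cv2.resize(c['color'][150:260,250:390],None,fx=5,fy=5,interpolation=cv2.INTER_CUBIC)[:,:,::-1])
print(env.state()['tool_pos'],env.state()['time_s'])
E
```

```text
[ 448.73829792 -486.66910928  244.6969102 ] 17.5
```

View pics/c10.png

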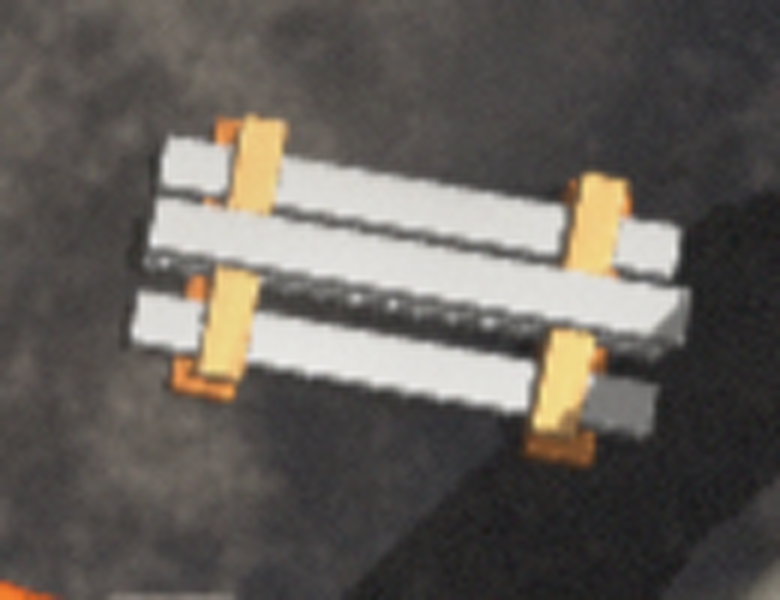

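View pics/cs10.png

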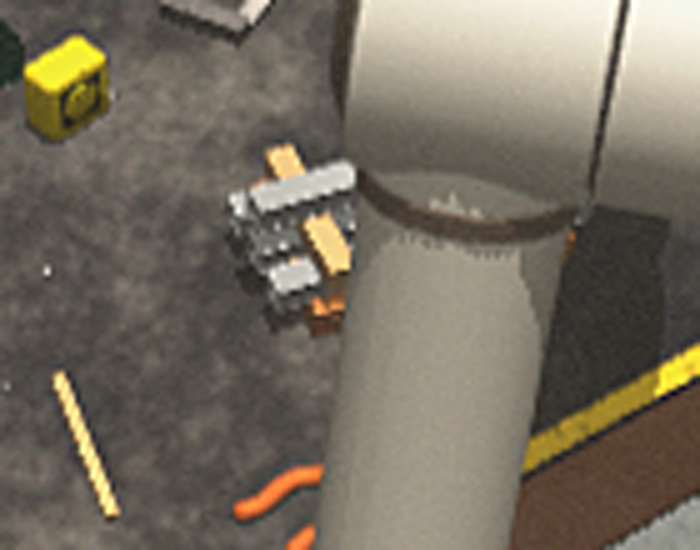

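The fourth tube is within about 1 mm of the middle tube in both axes. It lies parallel to it, on both sticks and with the arm clear.

```bash
python3 -c "
from cell import env
print(env.hand_in())"
```

```text
the job is handed in; nothing more can be done
None
```

I laid the loose 22 mm stick across the bare (+y) end of the three tubes, then laid the fourth tube on the two sticks over the middle tube. I handed in at about 17.5 s, with the arm clear.

**Last checks (wrist and top views):**
- **Stick:** its centre is at about x = 0, y = +85 mm in the stack frame, and it lies square to the tubes to within about 0.3°.
- **Tube:** it is about 0.4 mm off the middle of the layer sideways and about 1 mm lengthwise, and lies parallel to the tubes below. It settled on the sticks at the expected height, with a contact force of about 11 N.

**What disagreed:**
- **First spacer:** it already lay slightly skewed, by 2–4°, and sits at about y = −80 to −82 mm rather than −85 mm. I left it as it was.
- **Lengthwise centre of the stack:** the top and wrist views differ by about 1.5 mm, which is within the calibration tolerance.
- **Level:** I judged it from the contact height and the pictures, and the arm partly blocked the stack in the scene view.

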